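# Find the clear slot of a shim block with a feeler gauge

### The arm

A 7-joint arm with a two-finger parallel gripper is mounted at the origin on the work surface; the furniture and walls round the work are solid. World frame = base frame: x ahead of the robot, y to its left, z up, the work surface at z = 0. Lengths are in m, angles in rad, forces in N, time in s.
With the tool pointing down it reaches from about 0.425 to 0.875 m from the base axis. Payload 4.7 kg.
Tool frame: the origin (TCP) lies midway between the tips of the shut fingers; the grasp point (between the pads) lies 19 mm behind it; z points along the fingers, y is the line along which they close (so a half turn about z gives the same grasp; the last joint's range is limited). The gripper opens to 87 mm and grips with 3 to 60 N. Pads are 19 mm wide; open, the fingers measure 117 mm over their backs; the gripper's body (75 mm by 190 mm) begins 51 mm behind the grasp point.
Start: joints at [-1.115, 0.321, -0.07, 1.45, 0.023, 1.371, -0.057], TCP at [0.278, 0.588, 0.223] pointing down, gripper open.
Joint ranges: [-2.86, 2.86], [-0.3, 2.09], [-1.38, 1.24], [0.06, 2.45], [-1.56, 4.7], [0.09, 2.05], [-2.69, 2.69]. Speed limits (rad/s): [2.57, 2.57, 3.14, 3.14, 3.14, 3.14, 3.14].

### API

Orientations are given as a rotation vector (axis times angle).
In Python, from bench import ctrl, get_image, calibration gives the robot as it stands.
- The arm moves only by the tool apply_moves, never from a script. Its arguments are lists of equal length, an entry for each row: "dp": the shift along the tool's x, y, z in m, a list of three; "twist": the turn, a rotation vector about the tool's x, y, z in rad, a list of three; "fingers": the closure, from 0 (fully open) to 1 (shut). In form: {"dp": [[dx, dy, dz], ...], "twist": [[ax, ay, az], ...], "fingers": [fingers, ...]}. A call has 1 to 10 rows; each row shifts and turns the commanded pose from where the row before left it, along the tool's axes as they then stand; what a row does not reach is not made up. A row lasts 1/10 s, in which the tool goes at most 50 mm and 8.59 degrees, less where a joint would pass 70% of its speed; a pose out of reach is approached as far as the arm can. A call is refused whole if a number of a shift passes 0.05 or a number of a turn 0.15, either way. A call with a gripper value outside its range is refused whole. The fingers move at their own pace and stop on an object; "newtons" is the grip in N (left out, the last holds). Time passes only in rows, so rows that do not move let the fingers close. It gives the time, the measured TCP pose, the force, the opening and the grip force at its end, in the units of the state.
- ctrl.get_state(): the state, without advancing time (a new reading comes with each control period).
- get_image(name): name is "scene" or "top"; returns the picture (400x640x3 uint8, red, green, blue); there is no depth.
- calibration(name): a dict with "fx", "fy", "cx", "cy" (pixels), "eye" and "attitude" of the camera in the world. Camera axes: x right, y up, looking along -z (the intrinsics and any distortion apply to the point x, -y, -z); pixel columns grow to the right and rows downward; lengths in m; the calibration is good to about 2 mm. A picture is of the moment at which its call begins. calibration takes no time and is no camera call.
- ctrl.close_job(): hands the job in; it is judged then, once.
The state is a dict: "time": time; "joint_positions": joint angles; "qd": joint speeds; "joint_torque": joint torques, N m; "position": TCP position; "tool_rot": TCP orientation; "ft_force": force on the tool from outside, world axes, zero at the start; "torque": the same for the moment, N m; "grip_width": opening from 0.0 (shut) to 1.0 (fully open); "grip_force": force on a finger pad.
Only numpy, scipy, OpenCV 4.12 (cv2) and the standard library are available. Lean on these libraries where they do the work, as an engineer would, in place of code of your own. Each camera call takes 0.05 s, during which the arm holds its last target. There are 200 camera calls.

### The job

Take the feeler gauge out of its wooden stand and try its blade in the three slots of the aluminium shim block one after the other, from the robot's left to its right, each time sliding it straight down until it stops; press only lightly, never with more than 25 N. Two of the slots are packed and jam the blade part of the way down: leave the gauge standing, let go, fully home in the one slot that takes the whole blade, its handle resting on the block. Leave the other things on the table where they are.

Things in the scene. Friction and masses are not known exactly. Their poses are not given: they have to be found in the camera images.
- gauge: feeler gauge: flat square-ended steel blade (24 mm along its x, 5 mm thick along its y, 45 mm long) pointing down from a pale wooden handle (34 mm along x, 16 mm along y, 60 mm high; grip its 16 mm). Origin: centre of the blade's lower end; z up. The handle spans 45 to 105 mm above it; its flat underside is the shoulder. About 90 g. Starts upright in the stand, shoulder on the stand's top.
- stand: wooden block 60x50x52 mm, fixed, with an open slot 30x8 mm in its top, in which the gauge stands. Origin: centre of its underside. Lift the gauge more than 45 mm to draw it out.
- shim_block: aluminium block, 60 mm (its x) by 160 mm (its y), top face 68 mm above the table, screwed down on rubber feet that give 1 mm per 5 N; origin: centre of its underside. Three slots along its y, 50 mm apart, look alike. In one, new each time, the blade goes down 45 mm till its shoulder meets the top face; in the others it jams 15 mm below the top face in one, 25 mm in the other.
- slot_left (a point): centre of the mouth of the left (+y) slot, on the block's top face, 68 mm above the table; slot 28 mm along x by 7 mm along y with a 1.5 mm chamfer; axes as the block's (x along the slot's length, y across its width, z up)
- slot_middle (a point): centre of the mouth of the middle slot, on the block's top face, 68 mm above the table; slot 28 mm along x by 7 mm along y with a 1.5 mm chamfer; axes as the block's (x along the slot's length, y across its width, z up)
- slot_right (a point): centre of the mouth of the right (-y) slot, on the block's top face, 68 mm above the table; slot 28 mm along x by 7 mm along y with a 1.5 mm chamfer; axes as the block's (x along the slot's length, y across its width, z up)
- phone: flat black phone 59x124x8 mm; a bystander, not to be disturbed; origin: centre of its underside
- mug: two-tone green mug, 94 mm high; a bystander, not to be disturbed; origin: centre of its underside
- ink: small round ink bottle with black cap, 47 mm wide, 67 mm high; a bystander, not to be disturbed; origin: centre of its underside
- tape: roll of masking tape lying flat, 94 mm across, 25 mm high; a bystander, not to be disturbed; origin: centre of its underside
- tub: round dark sharpener tub, 44 mm wide, 59 mm high; a bystander, not to be disturbed; origin: centre of its underside
- eraser: eraser 23x52x13 mm; a bystander, not to be disturbed; origin: centre of its underside
- glue_stick: upright glue stick, 27 mm wide, 92 mm high; a bystander, not to be disturbed; origin: centre of its underside
Not all that is in view belongs to the job. Of the things like the gauge, leave any that is orange, pink or turquoise; of the rest the larger one is meant.

How it is judged:
On the way, in this order (a step that is already met when the one before it is completed fails the run):
1. the blade has been tried in the left slot: pushed in until it stops (jams more than 10 mm down and presses on the block with 2 N, its feet giving 0.4 mm, or goes home) (horizontal distance between gauge and slot_left below 0.006 m and ((z of gauge in the frame of slot_left below -0.01 m and distance of slot_middle from where it was at the start of the episode above 0.0004 m) or z of gauge in the frame of slot_left below -0.038 m)), for 0.05 s.
2. the blade has been tried in the middle slot: pushed in until it stops (jams more than 10 mm down and presses on the block with 2 N, its feet giving 0.4 mm, or goes home) (horizontal distance between gauge and slot_middle below 0.006 m and ((z of gauge in the frame of slot_middle below -0.01 m and distance of slot_middle from where it was at the start of the episode above 0.0004 m) or z of gauge in the frame of slot_middle below -0.038 m)), for 0.05 s.
3. the blade has been tried in the right slot: pushed in until it stops (jams more than 10 mm down and presses on the block with 2 N, its feet giving 0.4 mm, or goes home) (horizontal distance between gauge and slot_right below 0.006 m and ((z of gauge in the frame of slot_right below -0.01 m and distance of slot_middle from where it was at the start of the episode above 0.0004 m) or z of gauge in the frame of slot_right below -0.038 m)), for 0.05 s.
At the end, for the whole second after the job is handed in: The gauge stands upright (within 0.12 rad), released and at rest, its blade at least 42 mm down in one of the slots (possible only in the clear one) (((horizontal distance between gauge and slot_left below 0.006 m and z of gauge in the frame of slot_left below -0.042 m) or (horizontal distance between gauge and slot_middle below 0.006 m and z of gauge in the frame of slot_middle below -0.042 m) or (horizontal distance between gauge and slot_right below 0.006 m and z of gauge in the frame of slot_right below -0.042 m)) and angle between gauge's own z axis and vertical below 0.12 rad and linear speed of gauge below 0.02 m/s and contact force between the fingers and gauge below 0.1 N); the robot touches nothing.
It fails at once if the shim block is pressed with more than 25 N: its feet give by more than 5 mm (distance of slot_middle from where it was at the start of the episode above 0.005 m).
It fails at once if a bystander is moved by more than 30 mm (distance of any of phone, mug, ink, tape, tub, eraser, glue_stick from where it was at the start of the episode above 0.03 m).
It also fails if it takes over 58 s, if anything falls off the work surface, if the arm or the gripper's body presses on something with over 40 N, if the wrist force passes 120 N, or if a joint passes its speed limit or range.

## Working session

There is one attempt and no reset: what is moved stays moved. The work goes in short steps, Python scripts to look and compute and a tool call to move; the robot and the scene stay as the last step left them, time stands still between calls to the robot, and variables do not carry over. Pictures are saved under pics/ and viewed, at most 10 in all, crops included, and the job is handed in when it is done.

Besides the shell and the picture viewer there is one more tool, called after "Request:" as a command line: name --argument value ..., lists and objects as JSON in quotes. apply_moves: Moves the arm, as the interface text tells. Its arguments: {"type":"object","properties":{"dp":{"type":"array"},"twist":{"type":"array"},"fingers":{"type":"array"},"newtons":{"type":"number"}},"required":["dp","twist","fingers"]}

```bash
mkdir -p pics; ls; python3 - <<'E'
from bench import ctrl,get_image,calibration
import cv2
for n in("scene","top"):
    cv2.imwrite(f"pics/{n}0.png",get_image(n)[:,:,::-1]); print(n,calibration(n))
print(ctrl.get_state())
E
```

```text
pics
scene {'fx': 396.2381435858038, 'fy': 396.2381435858038, 'cx': 317.75984205046274, 'cy': 199.86028847307227, 'eye': array([-0.04673721,  0.55467985,  0.72215493]), 'attitude': array([ 0.46379162, -1.05280281, -2.14532383])}
top {'fx': 386.06017605496714, 'fy': 386.06017605496714, 'cx': 315.0463677232633, 'cy': 199.63956862080377, 'eye': array([ 0.49584798, -0.05508131,  1.17277762]), 'attitude': array([ 0.06204347, -0.05796761, -1.56502937])}
{'time': 0.1, 'joint_positions': array([-1.11492419,  0.32176189, -0.07010785,  1.45155429,  0.02263189,
        1.37076479, -0.05686143]), 'qd': array([ 0.00037543, -0.00135571, -0.00172675, -0.00233837,  0.00044293,
        0.00097274,  0.00046363]), 'joint_torque': array([-3.22266960e-04, -4.92571521e+01, -4.05949373e-01, -3.13399422e+01,
       -6.43239054e-02,  3.94800352e-02,  8.90838737e-05]), 'position': array([0.27773602, 0.58714022, 0.22156196]), 'tool_rot': array([-6.88102554e-01, -3.06504189e+00,  2.64048612e-03]), 'ft_force': array([-0.37290217, -0.38436328, -0.18590727]), 'torque': array([ 0.00569593, -0.02758268,  0.04630468]), 'grip_force': 0.0, 'grip_width': 1.0015905674021395}
```

View pics/scene0.png

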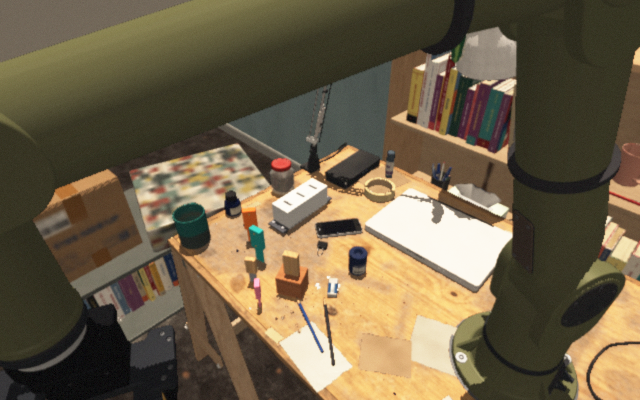

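View pics/top0.png

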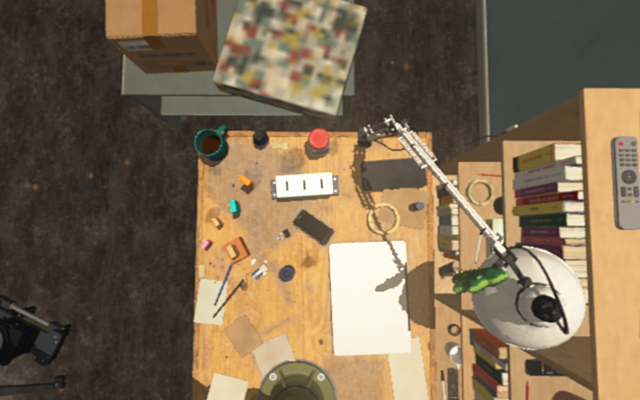

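Candidates in the top view: orange (246,183), turquoise (234,206), pink (207,244), small tan (215,221), and the pale handle in the stand (236,247). The first three are excluded by colour. Of the two tan ones, the larger is the one in the stand. I'll check that in a crop.

```bash
python3 - <<'E'
import cv2,numpy as np
a=cv2.imread("pics/scene0.png")[215:305,225:325];b=cv2.imread("pics/top0.png")[165:265,195:345]
a=cv2.resize(a,(444,400),interpolation=cv2.INTER_CUBIC)
b=cv2.resize(b,(750,500),interpolation=cv2.INTER_CUBIC)
cv2.imwrite("pics/c1.png",a);cv2.imwrite("pics/c2.png",b)
E
```

```text
(no output)
```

View pics/c1.png

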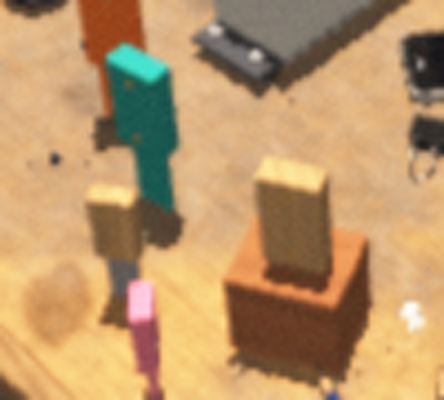

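View pics/c2.png

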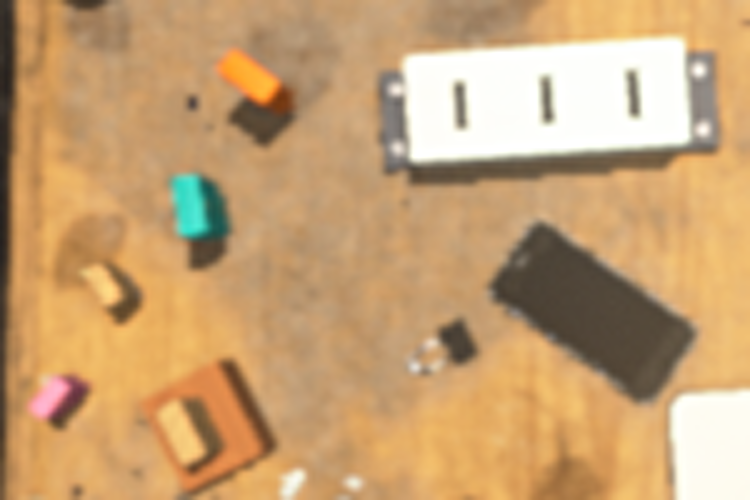

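The crops confirm it: the gauge is the larger tan handle in the red-brown stand (top ~(232,251), scene ~(291,262)), and the small tan one at (215,221) is a decoy. The slots are near top px (287,186), (304,185) and (321,184). Next I measure them.

```bash
cat > h.py <<'E'
import cv2,numpy as np
from bench import ctrl,get_image,calibration
from scipy.spatial.transform import Rotation as R
def ray(n,uv):
    c=calibration(n);uv=np.atleast_2d(uv)
    d=np.c_[(uv[:,0]-c['cx'])/c['fx'],-(uv[:,1]-c['cy'])/c['fy'],-np.ones(len(uv))]
    return c['eye'],d@R.from_rotvec(c['attitude']).as_matrix().T
def plane(n,uv,z):
    e,d=ray(n,uv);return e+d*((z-e[2])/d[:,2])[:,None]
def blobs(n,im,box,f,lo,hi,k=4):
    x0,y0,x1,y1=box
    s=cv2.resize(im[y0:y1,x0:x1],None,fx=k,fy=k,interpolation=cv2.INTER_CUBIC)
    m=f(cv2.cvtColor(s,cv2.COLOR_RGB2HSV).astype(int)).astype(np.uint8)
    out=[]
    for c in cv2.findContours(m,cv2.RETR_LIST,cv2.CHAIN_APPROX_NONE)[0]:
        if lo<cv2.contourArea(c)/k/k<hi:
            out.append((c.reshape(-1,2)+.5)/k-.5+[x0,y0])
    return out
def rect(n,c,z):
    p=plane(n,c,z)[:,:2]
    return cv2.minAreaRect((p*1000).astype(np.float32)), p.mean(0)
E
python3 - <<'E'
from h import *
im=cv2.imread("pics/top0.png")[:,:,::-1]; sc=cv2.imread("pics/scene0.png")[:,:,::-1]
print("slots")
for c in blobs("top",im,(278,174,331,198),lambda h:h[...,2]<140,8,60): print(rect("top",c,.068)[0])
print("block")
for c in blobs("top",im,(268,165,345,205),lambda h:(h[...,2]>190)&(h[...,1]<50),500,5000): print(rect("top",c,.068)[0])
hsv=cv2.cvtColor(im,cv2.COLOR_RGB2HSV)
for p in [(231,250),(233,253),(236,251),(240,245),(232,243)]: print(p,hsv[p[1],p[0]])
hs=cv2.cvtColor(sc,cv2.COLOR_RGB2HSV)
for p in [(291,254),(291,265),(283,275),(303,272),(290,288)]: print(p,hs[p[1],p[0]])
print("phone etc ink top",plane("top",[[287,273]],.06),"mug",plane("top",[[210,145]],.094))
E
```

```text
slots
block
((623.8421630859375, -15.952163696289062), (62.81947708129883, 171.73721313476562), 3.981534957885742)
(231, 250) [ 20 125 249]
(233, 253) [ 20 126 249]
(236, 251) [ 16 125 116]
(240, 245) [ 13 168 227]
(232, 243) [ 13 171 225]
(291, 254) [ 22 100 252]
(291, 265) [ 15 135 127]
(283, 275) [ 12 160 229]
(303, 272) [ 14 158 242]
(290, 288) [ 11 169 104]
phone etc ink top [[0.37102164 0.02689763 0.06      ]] mug [[0.73240103 0.2465271  0.094     ]]
```

```bash
python3 - <<'E'
from h import *
im=cv2.imread("pics/top0.png")[:,:,::-1]; sc=cv2.imread("pics/scene0.png")[:,:,::-1]
g=255-cv2.cvtColor(im,cv2.COLOR_RGB2GRAY).astype(float)
P=[]
for u in (287,304,321):
    w=g[177:194,u-5:u+6]; w=np.clip(w-np.median(w)-15,0,None); yy,xx=np.mgrid[177:194,u-5:u+6]
    c=[(w*xx).sum()/w.sum(),(w*yy).sum()/w.sum()]; P.append(plane("top",c,.068)[0]); print(c,P[-1],w.max())
P=np.array(P);d=P[0]-P[2];print("spacing",np.linalg.norm(P[:-1]-P[1:],axis=1),"yaw",np.arctan2(-d[0],d[1]))
print("handle top (top)")
f=lambda h:(h[...,0]>17)&(h[...,0]<27)&(h[...,2]>190)
for c in blobs("top",im,(224,240,246,262),f,15,200): print(c.mean(0),rect("top",c,.112))
print("handle top (scene)")
f=lambda h:(h[...,0]>17)&(h[...,0]<30)&(h[...,2]>205)
for c in blobs("scene",sc,(280,249,303,262),f,15,300): print(c.mean(0),rect("scene",c,.112))
print("stand top")
f=lambda h:(h[...,1]>145)&(h[...,2]>170)&(h[...,0]<16)
for c in blobs("top",im,(222,234,252,265),f,40,900): print(cv2.contourArea((c*10).astype(int))/100,rect("top",c,.052))
for c in blobs("scene",sc,(272,258,312,290),f,20,900): print("s",rect("scene",c,.052))
E
```

```text
[np.float64(286.5996015936255), np.float64(185.5851593625498)] [0.6206515 0.0300921 0.068    ] 121.0
[np.float64(303.89530332681016), np.float64(184.6624266144814)] [ 0.62355978 -0.01967915  0.068     ] 133.0
[np.float64(321.1889055472264), np.float64(183.28985507246378)] [ 0.62777158 -0.06944689  0.068     ] 124.0
spacing [0.04985615 0.04994564] yaw 0.07140895769532225
handle top (top)
[230.45420792 250.91707921] (((435.6083679199219, 178.2100372314453), (30.839658737182617, 11.21744155883789), 27.076223373413086), array([0.43562435, 0.17806224]))
handle top (scene)
[289.76883562 253.38527397] (((439.28082275390625, 178.90623474121094), (32.91621398925781, 17.10497283935547), 30.959192276000977), array([0.43921639, 0.17981445]))
stand top
132.605 (((431.55499267578125, 184.015625), (44.44652557373047, 28.46809196472168), 27.82110595703125), array([0.43139767, 0.18493664]))
369.885 (((435.6796569824219, 175.88633728027344), (64.40338897705078, 59.64153289794922), 28.331085205078125), array([0.43678686, 0.1768172 ]))
s (((431.32061767578125, 193.49729919433594), (60.41621017456055, 79.11910247802734), 28.172880172729492), array([0.43448795, 0.19210005]))
```

Request:
apply_moves --dp '[[-0.016,-0.015,0],[-0.032,-0.03,0],[-0.032,-0.03,0],[-0.032,-0.03,0],[-0.032,-0.03,0],[-0.032,-0.03,0],[-0.032,-0.03,0],[-0.032,-0.03,0],[-0.032,-0.03,0],[-0.032,-0.03,0]]' --twist '[[0,0,0],[0,0,0],[0,0,0],[0,0,0],[0,0,0],[0,0,0],[0,0,0],[0,0,0],[0,0,0],[0,0,0]]' --fingers '[0.3,0.5,0.5,0.5,0.5,0.5,0.5,0.5,0.5,0.5]' --newtons 30

```text
time: 1.1
position: [0.431, 0.1981, 0.2223]
tool_rot: [-0.688, -3.065, -0.0]
ft_force: [-0.5, -0.1, -0.7]
grip_width: 0.507
grip_force: 0.0
```

Request:
apply_moves --dp '[[0,0,0],[0,0,0],[0,0,0],[0,0,0],[0,0,0],[0,0,0],[0,0,0],[0,0,0]]' --twist '[[0,0,-0.134],[0,0,-0.134],[0,0,-0.134],[0,0,-0.134],[0,0,-0.134],[0,0,-0.134],[0,0,-0.134],[0,0,0]]' --fingers '[0.5,0.5,0.5,0.5,0.5,0.5,0.5,0.5]'

```text
time: 1.9
position: [0.4306, 0.1998, 0.2222]
tool_rot: [0.772, -3.045, 0.0]
ft_force: [-0.5, 1.1, -0.5]
grip_width: 0.5
grip_force: 0.0
```

```bash
cat >> h.py <<'E'
def go(t,yaw=None):
    s=ctrl.get_state();M=R.from_rotvec(s['tool_rot']).as_matrix()
    d=M.T@(np.array(t)-s['position'])
    y=np.degrees(np.arctan2(M[1,1],M[0,1]))
    print("t",s['time'],"pos",s['position'].round(4),"yawY",y.round(2),"tilt xy",M[:2,2].round(4),"F",s['ft_force'].round(1),"grip",round(s['grip_width'],3),round(s['grip_force'],1))
    print("dp",d.round(4), "twz",None if yaw is None else round(-np.radians((yaw-y+90)%180-90),4))
    return s,M
E
python3 - <<'E'
from h import *
s,M=go((.437,.179,.16),118.2)
print(s['joint_positions'].round(2))
a=get_image("scene");b=get_image("top")
cv2.imwrite("pics/s1.png",a[...,::-1]);cv2.imwrite("pics/t1.png",b[...,::-1])
cv2.imwrite("pics/m1.png",np.vstack([cv2.resize(a[150:310,200:400],(500,400)),cv2.resize(b[225:275,190:290],(500,200))])[:,:,::-1])
E
```

```text
t 1.9 pos [0.4306 0.1998 0.2222] yawY 118.45 tilt xy [-0.0005 -0.0003] F [-0.5  1.1 -0.5] grip 0.5 0.0
dp [ 0.0043 -0.0214  0.0622] twz 0.0044
[-0.74 -0.06  0.25  1.88  0.02  1.32  1.56]
```

View pics/m1.png

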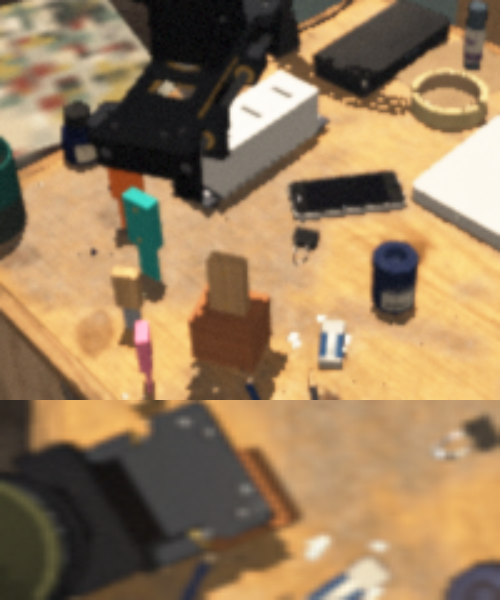

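The gauge still stands in its brown stand (crop ~(228,290)) with the gripper above and behind it, and nothing has been disturbed. Next I centre, descend and grip.

Request:
apply_moves --dp '[[0.002,-0.01,0],[0.0023,-0.0114,0.01],[0,0,0.03],[0,0,0.03],[0,0,0.03],[0,0,0.03],[0,0,0.017],[0,0,0],[0,0,0]]' --twist '[[0,0,0],[0,0,0],[0,0,0],[0,0,0],[0,0,0],[0,0,0],[0,0,0],[0,0,0],[0,0,0]]' --fingers '[0.5,0.5,0.5,0.5,0.5,0.5,0.5,0.5,0.5]'

```text
time: 2.9
position: [0.4375, 0.1782, 0.0755]
tool_rot: [0.769, -3.046, 0.001]
ft_force: [0.7, 0.2, 0.4]
grip_width: 0.5
grip_force: 0.0
```

Request:
apply_moves --dp '[[0,0,0],[0,0,0],[0,0,0],[0,0,0],[0,0,0],[0,0,0],[0,0,0],[0,0,0]]' --twist '[[0,0,0],[0,0,0],[0,0,0],[0,0,0],[0,0,0],[0,0,0],[0,0,0],[0,0,0]]' --fingers '[0.7,0.8,1,1,1,1,1,1]' --newtons 30

```text
time: 3.7
position: [0.4376, 0.1793, 0.076]
tool_rot: [-0.771, 3.045, 0.0]
ft_force: [-0.5, 0.8, 4.3]
grip_width: 0.178
grip_force: 29.9
```

```bash
python3 - <<'E'
from h import *
s,M=go((.437,.179,.145),118.2)
E
```

```text
t 3.7 pos [0.4376 0.1793 0.076 ] yawY 118.43 tilt xy [0.0005 0.0004] F [-0.5  0.8  4.3] grip 0.178 29.9
dp [ 0.0006  0.     -0.069 ] twz 0.0041
```

Request:
apply_moves --dp '[[0,0,-0.01],[0,0,-0.02],[0,0,-0.02],[0,0,-0.02],[0,0,-0.02],[0,0,0]]' --twist '[[0,0,0],[0,0,0],[0,0,0],[0,0,0],[0,0,0],[0,0,0]]' --fingers '[1,1,1,1,1,1]'

```text
time: 4.3
position: [0.4389, 0.1798, 0.1682]
tool_rot: [-0.77, 3.041, 0.002]
ft_force: [0.4, 0.2, -1.4]
grip_width: 0.184
grip_force: 29.9
```

Request:
apply_moves --dp '[[0,0,0],[0,0,0],[0,0,0],[0,0,0]]' --twist '[[0,0,0.14],[0,0,0.14],[0,0,0.145],[0,0,0]]' --fingers '[1,1,1,1]'

```text
time: 4.7
position: [0.4366, 0.1787, 0.1644]
tool_rot: [0.111, -3.138, 0.001]
ft_force: [-0.8, -1.3, -0.9]
grip_width: 0.183
grip_force: 29.9
```

```bash
python3 - <<'E'
from h import *
s,M=go((.6206,.0301,.166),94.1)
E
```

```text
t 4.7 pos [0.4366 0.1787 0.1644] yawY 94.06 tilt xy [-0.0016 -0.001 ] F [-0.8 -1.3 -0.9] grip 0.183 29.9
dp [-0.173  -0.1613 -0.0018] twz -0.0008
```

Request:
apply_moves --dp '[[-0.013,-0.0313,0],[-0.02,-0.03,0],[-0.03,-0.03,0],[-0.035,-0.03,0],[-0.035,-0.02,0],[-0.025,-0.015,0],[-0.015,-0.005,0],[0,0,0],[0,0,0]]' --twist '[[0,0,0],[0,0,0],[0,0,0],[0,0,0],[0,0,0],[0,0,0],[0,0,0],[0,0,0],[0,0,0]]' --fingers '[1,1,1,1,1,1,1,1,1]'

```text
time: 5.6
position: [0.6205, 0.0307, 0.1644]
tool_rot: [0.115, -3.137, 0.0]
ft_force: [0.6, 0.3, -0.6]
grip_width: 0.18
grip_force: 29.9
```

```bash
python3 - <<'E'
from h import *
s,M=go((.6206,.0301,.152),94.1)
a=get_image("scene");b=get_image("top")
cv2.imwrite("pics/s2.png",a[...,::-1]);cv2.imwrite("pics/t2.png",b[...,::-1])
cv2.imwrite("pics/m2.png",cv2.resize(a[140:260,230:390],(800,600),interpolation=cv2.INTER_CUBIC)[:,:,::-1])
E
```

```text
t 5.6 pos [0.6205 0.0307 0.1644] yawY 94.2 tilt xy [-0.0023 -0.0003] F [ 0.6  0.3 -0.6] grip 0.18 29.9
dp [-0.0001 -0.0006  0.0124] twz 0.0017
```

View pics/m2.png

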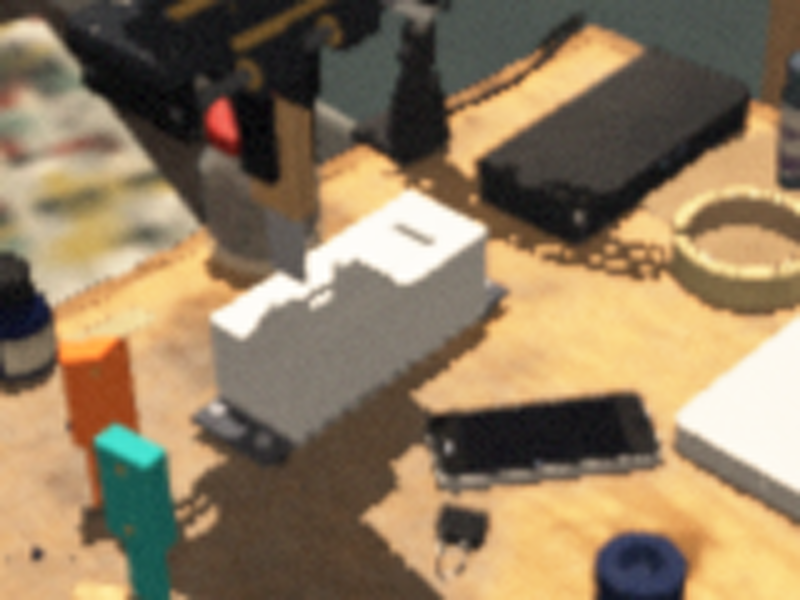

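The blade hangs over the left end of the block, with its tip's near corner at scene px about (290.4,197), and the right slot is visible at about (313,187). I compare this with projections and take the slots in the scene view as well.

```bash
python3 - <<'E'
from h import *
def proj(n,p):
    c=calibration(n);q=(np.atleast_2d(p)-c['eye'])@R.from_rotvec(c['attitude']).as_matrix()
    return np.c_[c['cx']-c['fx']*q[:,0]/q[:,2],c['cy']+c['fy']*q[:,1]/q[:,2]]
t=ctrl.get_state()['position'];ya=np.radians(4.1);ex=np.array([np.cos(ya),np.sin(ya),0]);ey=np.array([-np.sin(ya),np.cos(ya),0])
g=t-[0,0,.068]
print("pred blade corners",[proj("scene",g+sx*.012*ex+sy*.0025*ey)[0].round(1) for sx,sy in((-1,1),(-1,-1),(1,1))])
print("tips 1mm x/y px",proj("scene",g+.001*ex)-proj("scene",g),proj("scene",g+.001*ey)-proj("scene",g))
im=cv2.imread("pics/scene0.png");gr=255-cv2.cvtColor(im,cv2.COLOR_BGR2GRAY).astype(float)
for p in [(.6206,.0301,.068),(.6236,-.0197,.068),(.6278,-.0694,.068)]:
    u,v=proj("scene",p)[0];x0,y0=int(u)-5,int(v)-4
    w=gr[y0:y0+9,x0:x0+11];w=np.clip(w-np.median(w)-20,0,None);yy,xx=np.mgrid[y0:y0+9,x0:x0+11]
    c=[(w*xx).sum()/w.sum(),(w*yy).sum()/w.sum()];print("proj",u.round(1),v.round(1),"dark",np.round(c,1),plane("scene",c,.068)[0].round(4))
# handle/blade lower tip from picture: largest saturated-contrast corner near prediction
s2=cv2.imread("pics/s2.png");k=cv2.cvtColor(s2,cv2.COLOR_BGR2GRAY);print(k[190:202,280:298])
E
```

```text
pred blade corners [array([290.2, 196.8]), array([291.6, 195.9]), array([283.8, 193.3])]
tips 1mm x/y px [[-0.26588463 -0.14651706]] [[-0.26824391  0.17083977]]
proj 288.6 203.0 dark [287.1 202.6] [0.6248 0.0318 0.068 ]
proj 301.5 194.7 dark [300.1 194.3] [ 0.6275 -0.018   0.068 ]
proj 313.4 186.7 dark [312.5 186.5] [ 0.6303 -0.0679  0.068 ]
[[ 77  76  76  81  85  90  90  92  94  92  99 174 232 245 251 252 252 252]
 [ 84  79  79  83  85  89  93  89  93  93 111 213 248 252 252 252 251 247]
 [103  98  99 100  98  93  88  91  92  89 113 220 250 253 253 251 236 215]
 [115 110 111 112 105 102  98  94  89  93 117 224 250 253 252 250 215 166]
 [ 99 107 110 113 129 169 160 119  97  90 107 207 249 252 253 250 212 144]
 [ 88  90 103 147 206 239 241 211 152 112 112 198 247 252 252 250 204 137]
 [ 94 118 173 231 247 251 252 248 241 210 177 221 247 250 237 220 164 129]
 [167 229 243 250 252 252 253 253 252 248 244 244 232 217 171 154 139 125]
 [240 250 252 252 252 252 253 252 251 251 249 231 174 158 165 216 170 128]
 [251 252 252 252 250 250 250 238 222 221 215 173 162 220 232 216 161 128]
 [252 252 252 245 230 230 222 173 141 138 137 145 216 219 211 168 135 125]
 [252 252 250 223 175 167 149 134 129 124 126 137 186 166 141 127 124 126]]
```

Prediction and picture agree within 1 px. The scene view puts the slots slightly further in +x than the top view does, so I shift by +1.5 mm as a compromise and feel downwards gently.

Request:
apply_moves --dp '[[-0.0015,0,0.005],[0,0,0.01],[0,0,0.008],[0,0,0.003],[0,0,0.002],[0,0,0.002],[0,0,0.001],[0,0,0]]' --twist '[[0,0,0],[0,0,0],[0,0,0],[0,0,0],[0,0,0],[0,0,0],[0,0,0],[0,0,0]]' --fingers '[1,1,1,1,1,1,1,1]'

```text
time: 6.5
position: [0.6229, 0.0306, 0.1346]
tool_rot: [-0.112, 3.139, 0.0]
ft_force: [-0.3, -0.5, -2.0]
grip_width: 0.18
grip_force: 29.9
```

Request:
apply_moves --dp '[[0,0,0.001],[0,0,0.001],[0,0,0.001],[0,0,0]]' --twist '[[0,0,0],[0,0,0],[0,0,0],[0,0,0]]' --fingers '[1,1,1,1]'

```text
time: 6.9
position: [0.6228, 0.0306, 0.1314]
tool_rot: [0.112, -3.139, -0.0]
ft_force: [-0.2, 0.1, -1.5]
grip_width: 0.179
grip_force: 29.9
```

No force 4.6 mm below the top face, so the blade is in the left slot. I continue down.

Request:
apply_moves --dp '[[0,0,0.003],[0,0,0.003],[0,0,0.002],[0,0,0.002],[0,0,0.001],[0,0,0]]' --twist '[[0,0,0],[0,0,0],[0,0,0],[0,0,0],[0,0,0],[0,0,0]]' --fingers '[1,1,1,1,1,1]'

```text
time: 7.5
position: [0.623, 0.0306, 0.1211]
tool_rot: [-0.112, 3.139, 0.0]
ft_force: [-1.8, 0.4, 2.5]
grip_width: 0.18
grip_force: 29.9
```

Request:
apply_moves --dp '[[0,0,0.0005],[0,0,0.0005],[0,0,0]]' --twist '[[0,0,0],[0,0,0],[0,0,0]]' --fingers '[1,1,1]'

```text
time: 7.8
position: [0.6231, 0.0306, 0.1204]
tool_rot: [-0.112, 3.139, 0.0]
ft_force: [-2.0, -0.3, 5.7]
grip_width: 0.18
grip_force: 29.9
```

The blade jammed at 15 mm with about 7 N, stiffening at 5 N/mm as the feet should. I lift it out and go to the middle slot, 50 mm along tool -y.

Request:
apply_moves --dp '[[0,0,-0.005],[0,0,-0.01],[0,0,-0.01],[0,-0.01,-0.005],[0,-0.015,0],[0,-0.015,0],[0,-0.01,0],[0,0,0.005],[0,0,0.003],[0,0,0]]' --twist '[[0,0,0],[0,0,0],[0,0,0],[0,0,0],[0,0,0],[0,0,0],[0,0,0],[0,0,0],[0,0,0],[0,0,0]]' --fingers '[1,1,1,1,1,1,1,1,1,1]'

```text
time: 8.8
position: [0.6258, -0.0182, 0.1403]
tool_rot: [0.113, -3.138, -0.001]
ft_force: [0.2, 0.3, -2.1]
grip_width: 0.187
grip_force: 29.9
```

```bash
python3 - <<'E'
from h import *
go((.6230+.0036,.0306-.0499,.1345),94.1)
E
```

```text
t 8.8 pos [ 0.6258 -0.0182  0.1403] yawY 94.14 tilt xy [-0.0019  0.0006] F [ 0.2  0.3 -2.1] grip 0.187 29.9
dp [-0.0008 -0.0012  0.0058] twz 0.0006
```

Request:
apply_moves --dp '[[-0.0003,-0.0007,0.001],[0,0,0.002],[0,0,0.002],[0,0,0.001],[0,0,0]]' --twist '[[0,0,0],[0,0,0],[0,0,0],[0,0,0],[0,0,0]]' --fingers '[1,1,1,1,1]'

```text
time: 9.3
position: [0.6266, -0.0198, 0.1354]
tool_rot: [0.112, -3.139, -0.0]
ft_force: [-0.3, -0.4, -0.4]
grip_width: 0.187
grip_force: 29.9
```

Request:
apply_moves --dp '[[0,0.0004,0.001],[0,0,0.001],[0,0,0.001],[0,0,0.001],[0,0,0]]' --twist '[[0,0,0],[0,0,0],[0,0,0],[0,0,0],[0,0,0]]' --fingers '[1,1,1,1,1]'

```text
time: 9.8
position: [0.6266, -0.0195, 0.1314]
tool_rot: [0.112, -3.139, -0.0]
ft_force: [0.2, -0.3, -1.3]
grip_width: 0.187
grip_force: 29.9
```

Request:
apply_moves --dp '[[0,0,0.004],[0,0,0.004],[0,0,0.004],[0,0,0.004],[0,0,0.002],[0,0,0.001],[0,0,0]]' --twist '[[0,0,0],[0,0,0],[0,0,0],[0,0,0],[0,0,0],[0,0,0],[0,0,0]]' --fingers '[1,1,1,1,1,1,1]'

```text
time: 10.5
position: [0.6267, -0.0195, 0.1124]
tool_rot: [0.112, -3.139, -0.0]
ft_force: [-0.5, -0.3, -1.0]
grip_width: 0.18
grip_force: 29.9
```

Request:
apply_moves --dp '[[0,0,0.001],[0,0,0.001],[0,0,0]]' --twist '[[0,0,0],[0,0,0],[0,0,0]]' --fingers '[1,1,1]'

```text
time: 10.8
position: [0.6267, -0.0195, 0.1105]
tool_rot: [-0.112, 3.14, 0.0]
ft_force: [0.3, 0.4, -2.2]
grip_width: 0.181
grip_force: 29.9
```

Request:
apply_moves --dp '[[0,0,0.001],[0,0,0.001],[0,0,0]]' --twist '[[0,0,0],[0,0,0],[0,0,0]]' --fingers '[1,1,1]'

```text
time: 11.1
position: [0.6266, -0.0195, 0.1084]
tool_rot: [0.112, -3.139, -0.0]
ft_force: [0.8, -0.0, -0.8]
grip_width: 0.181
grip_force: 29.9
```

It's past 25 mm with no force, so the middle slot is probably the clear one. I continue to the shoulder.

Request:
apply_moves --dp '[[0,0,0.003],[0,0,0.003],[0,0,0.003],[0,0,0.003],[0,0,0.002],[0,0,0.001],[0,0,0]]' --twist '[[0,0,0],[0,0,0],[0,0,0],[0,0,0],[0,0,0],[0,0,0],[0,0,0]]' --fingers '[1,1,1,1,1,1,1]'

```text
time: 11.8
position: [0.6267, -0.0195, 0.0934]
tool_rot: [0.112, -3.139, -0.0]
ft_force: [0.7, 0.5, -0.4]
grip_width: 0.184
grip_force: 29.9
```

Request:
apply_moves --dp '[[0,0,0.001],[0,0,0.001],[0,0,0]]' --twist '[[0,0,0],[0,0,0],[0,0,0]]' --fingers '[1,1,1]'

```text
time: 12.1
position: [0.6269, -0.0195, 0.0918]
tool_rot: [-0.112, 3.139, 0.0]
ft_force: [0.2, 0.2, 1.2]
grip_width: 0.18
grip_force: 29.9
```

The gauge is home in the middle slot, with the shoulder touching at z≈0.092. Next I lift it out to try the right slot.

Request:
apply_moves --dp '[[0,0,-0.005],[0,0,-0.01],[0,0,-0.01],[0,0,-0.01],[0,0,-0.01],[0,0,-0.005],[0,0,0]]' --twist '[[0,0,0],[0,0,0],[0,0,0],[0,0,0],[0,0,0],[0,0,0],[0,0,0]]' --fingers '[1,1,1,1,1,1,1]'

```text
time: 12.8
position: [0.6274, -0.0196, 0.1429]
tool_rot: [-0.112, 3.138, 0.0]
ft_force: [0.5, -0.4, -2.2]
grip_width: 0.179
grip_force: 29.9
```

Request:
apply_moves --dp '[[0,-0.01,-0.002],[0,-0.015,0],[0,-0.015,0],[0,-0.01,0],[0,0,0.003],[0,0,0],[0,0,0]]' --twist '[[0,0,0],[0,0,0],[0,0,0],[0,0,0],[0,0,0],[0,0,0],[0,0,0]]' --fingers '[1,1,1,1,1,1,1]'

```text
time: 13.5
position: [0.6302, -0.0684, 0.1402]
tool_rot: [0.113, -3.139, -0.001]
ft_force: [-1.1, 0.2, -0.8]
grip_width: 0.178
grip_force: 29.9
```

```bash
python3 - <<'E'
from h import *
go((.6268+.0036,-.0195-.0499,.1345),94.1)
E
```

```text
t 13.5 pos [ 0.6302 -0.0684  0.1402] yawY 94.13 tilt xy [-0.0006  0.0008] F [-1.1  0.2 -0.8] grip 0.178 29.9
dp [-0.0002 -0.001   0.0057] twz 0.0006
```

Request:
apply_moves --dp '[[0,-0.0006,0.001],[0,0,0.003],[0,0,0.002],[0,0,0.001],[0,0,0.001],[0,0,0]]' --twist '[[0,0,0],[0,0,0],[0,0,0],[0,0,0],[0,0,0],[0,0,0]]' --fingers '[1,1,1,1,1,1]'

```text
time: 14.1
position: [0.6302, -0.0699, 0.1324]
tool_rot: [0.112, -3.139, -0.0]
ft_force: [-0.2, -0.4, -0.9]
grip_width: 0.18
grip_force: 29.9
```

Request:
apply_moves --dp '[[0,0,0.001],[0,0,0.001],[0,0,0]]' --twist '[[0,0,0],[0,0,0],[0,0,0]]' --fingers '[1,1,1]'

```text
time: 14.4
position: [0.6304, -0.0698, 0.1305]
tool_rot: [-0.112, 3.14, 0.0]
ft_force: [-0.8, 0.6, -2.2]
grip_width: 0.181
grip_force: 29.9
```

It's in the right slot. The jam should come at z≈0.1115.

Request:
apply_moves --dp '[[0,0,0.003],[0,0,0.004],[0,0,0.004],[0,0,0.004],[0,0,0.003],[0,0,0.001],[0,0,0]]' --twist '[[0,0,0],[0,0,0],[0,0,0],[0,0,0],[0,0,0],[0,0,0],[0,0,0]]' --fingers '[1,1,1,1,1,1,1]'

```text
time: 15.1
position: [0.6302, -0.0699, 0.1116]
tool_rot: [0.112, -3.139, -0.0]
ft_force: [-0.9, 0.5, 0.4]
grip_width: 0.18
grip_force: 29.9
```

Request:
apply_moves --dp '[[0,0,0.0007],[0,0,0.0006],[0,0,0]]' --twist '[[0,0,0],[0,0,0],[0,0,0]]' --fingers '[1,1,1]'

```text
time: 15.4
position: [0.6304, -0.0699, 0.1108]
tool_rot: [-0.112, 3.139, 0.001]
ft_force: [-2.7, 0.9, 4.4]
grip_width: 0.18
grip_force: 29.9
```

The right slot jams at 25 mm with about 6 N. I go back to the middle slot.

Request:
apply_moves --dp '[[0,0,-0.005],[0,0,-0.01],[0,0,-0.01],[0,0,-0.007],[0,0,0],[0,0.01,0],[0,0.015,0],[0,0.015,0],[0,0.01,0],[0,0,0]]' --twist '[[0,0,0],[0,0,0],[0,0,0],[0,0,0],[0,0,0],[0,0,0],[0,0,0],[0,0,0],[0,0,0],[0,0,0]]' --fingers '[1,1,1,1,1,1,1,1,1,1]'

```text
time: 16.4
position: [0.6266, -0.0163, 0.1419]
tool_rot: [0.119, -3.139, -0.002]
ft_force: [-0.7, 0.3, -2.2]
grip_width: 0.182
grip_force: 29.9
```

Request:
apply_moves --dp '[[0,0,0.003],[0,0,0],[0,0,0]]' --twist '[[0,0,0],[0,0,0],[0,0,0]]' --fingers '[1,1,1]'

```text
time: 16.7
position: [0.6267, -0.0212, 0.1391]
tool_rot: [0.11, -3.139, 0.001]
ft_force: [-0.5, 1.4, -2.2]
grip_width: 0.186
grip_force: 29.9
```

```bash
python3 - <<'E'
from h import *
go((.6267,-.0195,.1315),94.1)
E
```

```text
t 16.7 pos [ 0.6267 -0.0212  0.1391] yawY 94.0 tilt xy [-0.0002 -0.0005] F [-0.5  1.4 -2.2] grip 0.186 29.9
dp [-0.0002  0.0017  0.0076] twz -0.0018
```

Request:
apply_moves --dp '[[0,0,0.001],[0,0,0],[0,0,0]]' --twist '[[0,0,0],[0,0,0],[0,0,0]]' --fingers '[1,1,1]'

```text
time: 17.0
position: [0.6268, -0.0204, 0.1383]
tool_rot: [-0.111, 3.14, -0.0]
ft_force: [-0.0, 0.1, -1.5]
grip_width: 0.18
grip_force: 29.9
```

Request:
apply_moves --dp '[[0,0.0007,0.001],[0,0,0.002],[0,0,0.002],[0,0,0.001],[0,0,0.001],[0,0,0]]' --twist '[[0,0,0],[0,0,0],[0,0,0],[0,0,0],[0,0,0],[0,0,0]]' --fingers '[1,1,1,1,1,1]'

```text
time: 17.6
position: [0.6266, -0.0194, 0.1311]
tool_rot: [0.112, -3.139, -0.0]
ft_force: [-0.3, 0.1, -1.3]
grip_width: 0.181
grip_force: 29.9
```

In again, so I go down home.

Request:
apply_moves --dp '[[0,0,0.003],[0,0,0.005],[0,0,0.005],[0,0,0.005],[0,0,0.005],[0,0,0.005],[0,0,0.005],[0,0,0.003],[0,0,0.001],[0,0,0]]' --twist '[[0,0,0],[0,0,0],[0,0,0],[0,0,0],[0,0,0],[0,0,0],[0,0,0],[0,0,0],[0,0,0],[0,0,0]]' --fingers '[1,1,1,1,1,1,1,1,1,1]'

```text
time: 18.6
position: [0.6267, -0.0194, 0.0942]
tool_rot: [0.112, -3.14, -0.0]
ft_force: [-1.4, 0.1, -0.8]
grip_width: 0.18
grip_force: 29.9
```

Request:
apply_moves --dp '[[0,0,0.001],[0,0,0.001],[0,0,0]]' --twist '[[0,0,0],[0,0,0],[0,0,0]]' --fingers '[1,1,1]'

```text
time: 18.9
position: [0.6267, -0.0194, 0.0923]
tool_rot: [-0.112, 3.139, 0.0]
ft_force: [-0.4, 0.7, 0.2]
grip_width: 0.184
grip_force: 29.9
```

Request:
apply_moves --dp '[[0,0,0.0005],[0,0,0],[0,0,0],[0,0,0],[0,0,0],[0,0,0]]' --twist '[[0,0,0],[0,0,0],[0,0,0],[0,0,0],[0,0,0],[0,0,0]]' --fingers '[1,0.8,0.7,0.6,0.5,0.5]'

```text
time: 19.5
position: [0.6268, -0.0194, 0.0919]
tool_rot: [-0.112, 3.139, 0.0]
ft_force: [0.2, 0.2, 0.1]
grip_width: 0.456
grip_force: 0.0
```

Request:
apply_moves --dp '[[0,0,-0.01],[0,0,-0.02],[0,0,-0.03],[0,0,-0.03],[0.03,0,-0.03],[0.04,0.02,-0.02],[0.04,0.03,0],[0.04,0.03,0],[0,0,0],[0,0,0]]' --twist '[[0,0,0],[0,0,0],[0,0,0],[0,0,0],[0,0,0],[0,0,0],[0,0,0],[0,0,0],[0,0,0],[0,0,0]]' --fingers '[0.5,0.5,0.5,0.5,0.5,0.5,0.5,0.5,0.5,0.5]'

```text
time: 20.5
position: [0.4713, 0.0502, 0.233]
tool_rot: [-0.115, 3.137, 0.002]
ft_force: [0.9, 0.4, 0.5]
grip_width: 0.502
grip_force: 0.0
```

```bash
python3 - <<'E'
from h import *
go((.5,.0,.2))
a=get_image("scene")
cv2.imwrite("pics/m3.png",cv2.resize(a[130:300,230:410],(635,600),interpolation=cv2.INTER_CUBIC)[:,:,::-1])
E
```

```text
t 20.5 pos [0.4713 0.0502 0.233 ] yawY 94.19 tilt xy [0.0025 0.0013] F [0.9 0.4 0.5] grip 0.502 0.0
dp [-0.0248 -0.0522  0.033 ] twz None
```

View pics/m3.png

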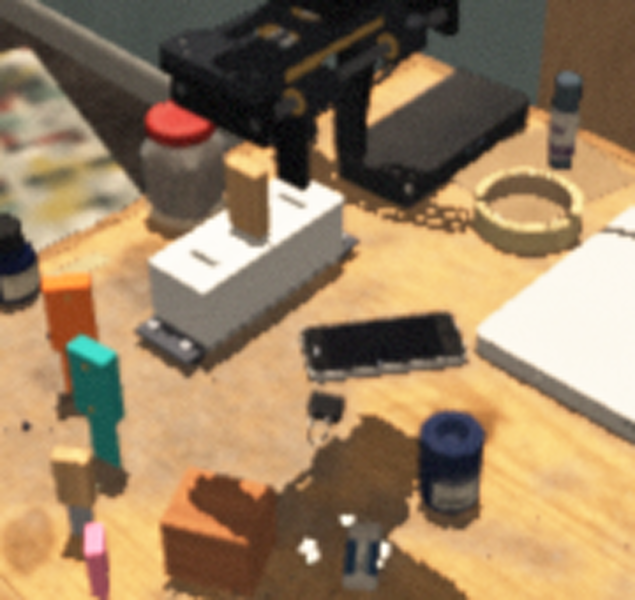

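The gauge stands upright in the middle slot with its handle on the block (crop ~(248,195)). The fingers are clear and the other things are undisturbed. I hand in the job.

```bash
python3 -c "
from bench import ctrl
print(ctrl.close_job())"
```

```text
the job is handed in; nothing more can be done
None
```

The gauge stands released and fully home in the middle slot; the left slot jammed at 15 mm and the right at 25 mm, I pressed no harder than about 7 N, and the job is handed in.

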